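# Draw a kit of dome nuts from the gravity hopper

## Task

Two small sheet-metal gravity hoppers stand on the wiring bench. At the one with the white cup held under its spout, slide the shutter open by its upright handle so that all three dome nuts drop into the cup, then slide the shutter fully closed again and let go. Keep the other hopper's shutter shut and leave the cup standing in its place.

Things in the scene. Friction and masses are not known exactly. Their poses are not given: they have to be found in the camera images.
- shutter (a joint): Shutter of the hopper with the cup: a level steel plate 54 mm wide under the spout. 0 = fully closed (it may start up to 4 mm open), grows as it opens, stop at 0.055 m. The 44 x 44 mm throat is wholly clear from 0.046 on and the nuts fall on their own. Takes about 3 N; stays where it is left.
- shutter_handle (a point): Its handle: an upright black round post, 18 mm across, 45 mm tall, on the plate's outer end. The point is on its axis, 26 mm above the plate, 19 mm below its top, 122 mm above the table. z up; opens along this frame's +y (level, to the robot's left within 15 degrees). The funnel's axis is 120 mm to -y of the closed post, its rim 185 mm high and 50 mm out from that axis. Rails beside the plate rise 6 mm.
- cup_mid (a point): White plastic cup, open on top, 84 mm across, 68 mm high, wall 3 mm, standing loosely between four short pins on the stand's 8 mm foot plate, right under the spout (16 mm below the shutter). The point is at its axis, half-way up; z is up. It marks which hopper to use.
- spare_shutter (a joint): Shutter of the other hopper, which is built alike but has no cup below and holds two brass spacers. Same travel and directions; it may start up to 4 mm open and is to stay shut. It stands at least 0.32 m away, to the left or the right of the one with the cup.
- nut1_mid (a point): A steel dome nut, hexagonal foot 19 mm across and 9 mm high with a round cap, 18 mm high, 25 g; the point is its middle. Starts loose in the throat of the hopper that has the cup below it, lying on the shutter.
- nut2_mid (a point): A steel dome nut, hexagonal foot 19 mm across and 9 mm high with a round cap, 18 mm high, 25 g; the point is its middle. Starts loose in the throat of the hopper that has the cup below it, lying on the shutter.
- nut3_mid (a point): A steel dome nut, hexagonal foot 19 mm across and 9 mm high with a round cap, 18 mm high, 25 g; the point is its middle. Starts loose in the throat of the hopper that has the cup below it, lying on the shutter.
Mind the look-alikes: they are no part of the job. What is shaped like the part that bears spare_shutter but pink is not meant.

How it is judged:
By the outcome, as a careful person would: the job done as asked, in the order asked, and still so for the second after the job is handed in, with the robot touching nothing.
It also fails if it takes over 32 s, if anything falls off the work surface, if the arm or the gripper's body presses on something with over 40 N, if the wrist force passes 120 N, or if a joint passes its speed limit or range.

## Robot

A 6-joint arm with a two-finger parallel gripper is mounted at the origin on the work surface. World frame = base frame: x ahead of the robot, y to its left, z up, the work surface at z = 0. Lengths are in m, angles in degrees, forces in N, time in s.
With the tool pointing down it reaches from about 0.3 to 0.75 m from the base axis. Payload 8.5 kg.
Tool frame: the origin (TCP) lies at the very end of the fingers, on their centre line; the grasp point (between the pads) lies 19 mm behind it; z points along the fingers, y is the line along which they close (so a half turn about z gives the same grasp; the last joint's range is limited). The gripper opens to 85 mm and grips with 20 to 120 N. Pads are 22 mm wide; open, the fingers measure 114 mm over their backs; the gripper's body (76 mm by 85 mm) begins 54 mm behind the grasp point. The pads swing forward as they close: fully open they stand 13 mm farther back than shut.
Start: joints at [53.382, 21.807, 74.336, -0, 83.858, -12.336], TCP at [0.226, 0.501, 0.231] pointing down, gripper open.
Joint ranges: [-178.18, 178.18], [-50.72, 133.34], [12.68, 142.11], [-81.47, 261.47], [9.98, 163.14], [-165.26, 165.26]. Speed limits (degrees/s): [136.94, 136.94, 180, 180, 180, 180].

## Interface

Orientations are given as a 3x3 rotation matrix whose columns are the frame's x, y, z axes.
In Python, from rig import observe, cams, ticket gives the robot as it stands.
- The arm moves only by the tool move_arm, never from a script. Its arguments are lists of equal length, an entry for each row: "jaw": the finger opening in cm, from 0 to 8.54; "dp": the shift along the tool's x, y, z in cm, a list of three; "turn": the turn, a rotation vector about the tool's x, y, z in rad, a list of three. In form: {"jaw": [jaw, ...], "dp": [[tx, ty, tz], ...], "turn": [[wx, wy, wz], ...]}. A call has 1 to 12 rows; each row shifts and turns the commanded pose from where the row before left it, along the tool's axes as they then stand; what a row does not reach is not made up. A row lasts 1/12 s, in which the tool goes at most 41.7 mm and 7.16 degrees, less where a joint would pass 70% of its speed; a pose out of reach is approached as far as the arm can. A call is refused whole if a number of a shift passes 4.17 or a number of a turn 0.125, either way. A call with a gripper value outside its range is refused whole. The fingers move at their own pace and stop on an object; "force" is the grip in N (left out, the last holds). Time passes only in rows, so rows that do not move let the fingers close. It gives the time, the measured TCP pose, the force, the opening and the grip force at its end, in the units of the state.
- observe(): the state, without advancing time (a new reading comes with each control period).
- cams.get_image(name): name is "side" or "top" or "wrist"; returns (picture, depth): 400x640x3 uint8, red, green, blue; 400x640 float32, m along the optical axis (not along the pixel's ray), 0 where there is no reading.
- cams.calibration(name): a dict with "vertical_fov" (degrees; the focal length in pixels is half the picture's height over the tangent of half this angle, whatever the lens; pixels are square), "cx", "cy" (the principal point, pixels), "view" (4x4, takes a point from world to camera coordinates); the wrist camera has in their place "tool_from_camera" (4x4, takes a point from camera to tool coordinates, whose origin is the TCP and whose axes are the flange's). Camera axes: x right, y up, looking along -z (the intrinsics and any distortion apply to the point x, -y, -z); pixel columns grow to the right and rows downward; lengths in m; the calibration is good to about 2 mm. A picture is of the moment at which its call begins: read the wrist's pose just before it. calibration takes no time and is no camera call.
- ticket.close_job(): hands the job in; it is judged then, once.
Trained networks look in the newest picture that a camera, given by its name, has taken for a name from the list of things; names that differ only in an ending like _2 or _b are one class to them, and where a whole thing is asked for, a point or a joint stands for the part that bears it (a point fixed in the world has none). Each returns a list of dicts, best first, with "p" (0 to 1); they miss things now and then, are a little off and sometimes report something else, mostly with a low value. They report only what shows in the picture. A call takes as long as a camera call. They do not tell look-alikes from the thing itself.
- cams.spot_in(camera, query): "box" ([centre column, centre row, width, height] as shares, 0 to 1, of the picture: columns of its width, rows of its height, round what is visible of it).
- cams.outline_of(camera, query): "mask" (400x640 bool, what is visible of it) and "box" ([centre column, centre row, width, height] as shares, 0 to 1, of the picture: columns of its width, rows of its height, round what is visible of it).
- cams.mark_of(camera, query): "location" ([column, row] as shares, 0 to 1, of the picture: columns of its width, rows of its height: a listed point, or the origin of a listed thing).
The state is a dict: "time_s": time; "q": joint angles; "qvel": joint speeds; "joint_efforts": joint torques, N m; "position": TCP position; "tool_rot": TCP orientation; "ft_force": force on the tool from outside, world axes, zero at the start; "wrist_torque": the same for the moment, N m; "grip_width": finger opening in m; "gripper_force": force on a finger pad.
Only numpy, scipy, OpenCV 4.12 (cv2) and the standard library are available. Lean on these libraries where they do the work, as an engineer would, in place of code of your own. Each camera call takes 0.05 s, during which the arm holds its last target. There are 200 camera calls.

## Working session

There is one attempt and no reset: what is moved stays moved. The work goes in short steps, Python scripts to look and compute and a tool call to move; the robot and the scene stay as the last step left them, time stands still between calls to the robot, and variables do not carry over. Pictures are saved under pics/ and viewed, at most 10 in all, crops included, and the job is handed in when it is done.

Besides the shell and the picture viewer there is one more tool, called after "Emit:" by a JSON object that holds its "op" and its "data", one argument or row to a line. move_arm: Moves the arm, as the interface text tells. Its arguments: {"type":"object","properties":{"jaw":{"type":"array","items":{"type":"number"}},"dp":{"type":"array","items":{"type":"array","items":{"type":"number"}}},"turn":{"type":"array","items":{"type":"array","items":{"type":"number"}}},"force":{"type":"number"}},"required":["jaw","dp","turn"]}

```bash
mkdir -p pics; cat > h.py <<'E'
import numpy as np, cv2
from rig import observe, cams, ticket
def cam(name):
    c=cams.calibration(name); f=200/np.tan(np.radians(c["vertical_fov"]/2)); return c,f
def world(name,u,v,d,st=None):
    c,f=cam(name)
    p=np.array([(u-c["cx"])*d/f,-(v-c["cy"])*d/f,-d,1])
    if "view" in c: return (np.linalg.inv(c["view"])@p)[:3]
    st=st or observe(); t=(np.array(c["tool_from_camera"])@p)[:3]
    return np.array(st["position"])+np.array(st["tool_rot"])@t
E
python3 - <<'E'
from h import *
s=observe(); print({k:np.round(s[k],3).tolist() for k in("time_s","position","tool_rot","grip_width")})
print({k:v for k,v in cams.calibration("top").items() if k!="view"})
ims=[]
for n in("top","side"):
    im,d=cams.get_image(n); np.save(f"pics/{n}_d.npy",d); cv2.imwrite(f"pics/{n}.png",im[:,:,::-1])
    for q in("shutter_handle","cup_mid","shutter","spare_shutter"):
        for r in cams.mark_of(n,q)[:4]:
            u,v=r["location"][0]*640,r["location"][1]*400
            dd=d[min(399,int(v)),min(639,int(u))]
            print(n,q,round(r["p"],2),round(u,1),round(v,1),round(float(dd),3),np.round(world(n,u,v,dd),3))
E
```

```text
{'time_s': 0.0, 'position': [0.226, 0.501, 0.231], 'tool_rot': [[-0.912, 0.411, -0.001], [0.411, 0.912, -0.001], [0.0, -0.001, -1.0]], 'grip_width': 0.085}
{'vertical_fov': 42.300523342761686, 'cx': 321.81113735185926, 'cy': 194.08000222034232}
top shutter_handle 0.88 344.1 164.8 1.277 [ 0.467 -0.054  0.139]
top cup_mid 0.38 390.5 162.1 1.304 [ 0.475 -0.173  0.114]Traceback (most recent call last):
  File "<stdin>", line 8, in <module>
ValueError: it knows: cup_mid, nut1_mid, nut2_mid, nut3_mid, shutter_handle
```

```bash
python3 - <<'E'
from h import *
im,d=cams.get_image("side"); np.save("pics/side_d.npy",d); cv2.imwrite("pics/side.png",im[:,:,::-1])
for n in("side",):
    for q in("shutter_handle","cup_mid"):
        for r in cams.mark_of(n,q)[:4]:
            u,v=r["location"][0]*640,r["location"][1]*400
            dd=d[min(399,int(v)),min(639,int(u))]
            print(n,q,round(r["p"],2),round(u,1),round(v,1),round(float(dd),3),np.round(world(n,u,v,dd),3))
for q in("shutter","spare_shutter"):
    for r in cams.spot_in("side",q)[:4]: print(q,round(r["p"],2),np.round(np.array(r["box"])*[640,400,640,400]))
a=cv2.imread("pics/top.png"); cv2.imwrite("pics/both.png",cv2.resize(np.vstack([a,im[:,:,::-1]]),(480,600)))
E
```

```text
side shutter_handle 0.86 353.4 212.7 0.716 [ 0.467 -0.063  0.128]
side cup_mid 0.81 378.0 288.9 0.63 [ 0.46  -0.21   0.101]
shutter 0.58 [365. 236.  49.  67.]
spare_shutter 0.78 [240. 324.  77.  93.]
```

View pics/top.png

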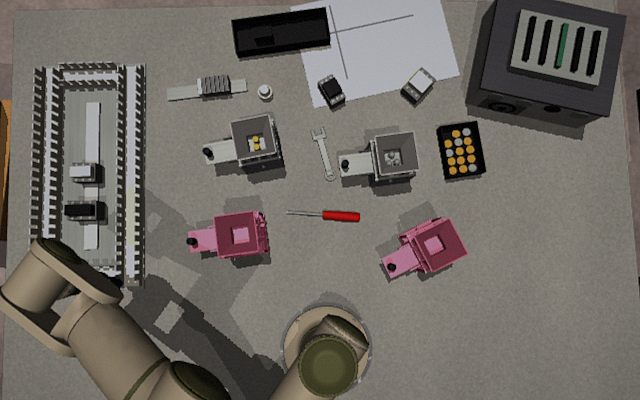

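View pics/side.png

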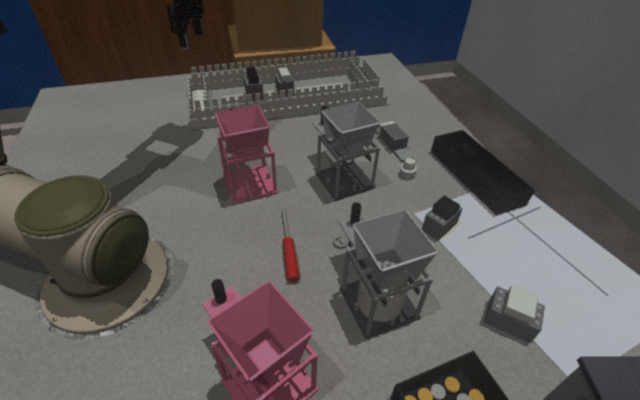

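Top view: the grey hopper at (393,157) holds grey nuts and has its post at (345,165). The grey hopper at (255,142) holds brass spacers, with its post at (208,153). The pink look-alikes are at (240,235) and (430,245). Side view: the white cup stands under the grey hopper at (380,300), whose post is at (355,212). That one fits the description (grey, nuts, cup below). I'll confirm it in a crop and measure the post and slide direction.

```bash
python3 - <<'E'
from h import *
a=cv2.imread("pics/side.png")[190:340,310:460]; b=cv2.imread("pics/top.png")[110:210,320:440]
cv2.imwrite("pics/crop.png",np.hstack([cv2.resize(a,(400,400)),cv2.resize(b,(400,400))]))
d=np.load("pics/top_d.npy"); im=cv2.imread("pics/top.png")
c,f=cam("top"); v,u=np.mgrid[0:400,0:640]
P=np.stack([(u-c["cx"])*d/f,-(v-c["cy"])*d/f,-d,np.ones_like(d)],-1)@np.linalg.inv(c["view"]).T
P=P[...,:3]
roi=(u>330)&(u<425)&(v>115)&(v<200)
rim=roi&(P[...,2]>.172)&(P[...,2]<.2)
r=cv2.minAreaRect(P[rim][:,:2].astype(np.float32)); print("rim",rim.sum(),r,P[rim][:,2].max())
post=roi&(P[...,2]>.125)&(P[...,2]<.15)&(im.max(-1)<60)&(u<360)
print("post",post.sum(),np.median(P[post],0),P[post].min(0),P[post].max(0))
pl=roi&(P[...,2]>.085)&(P[...,2]<.11)&(u<372)
print("plate",pl.sum(),cv2.minAreaRect(P[pl][:,:2].astype(np.float32)),np.median(P[pl][:,2]))
h=P[post][:,:2].mean(0); dv=h-np.array(r[0]); print("dir",dv,np.linalg.norm(dv),np.degrees(np.arctan2(-dv[0],dv[1])))
E
```

```text
rim 489 ((0.4852442741394043, -0.1778164952993393), (0.09778483957052231, 0.09810951352119446), 6.824869632720947) 0.19149846309052831
post 40 [ 0.47109815 -0.0565076   0.13924891] [ 0.46268315 -0.06437142  0.12846234] [ 0.4796479  -0.04899403  0.14462351]
plate 691 ((0.4832950532436371, -0.08511240780353546), (0.08056849986314774, 0.08525127917528152), 6.392874240875244) 0.09518067842530864
dir [-0.01458523  0.12194067] 0.12280983415909999 6.820700824435827
```

View pics/crop.png

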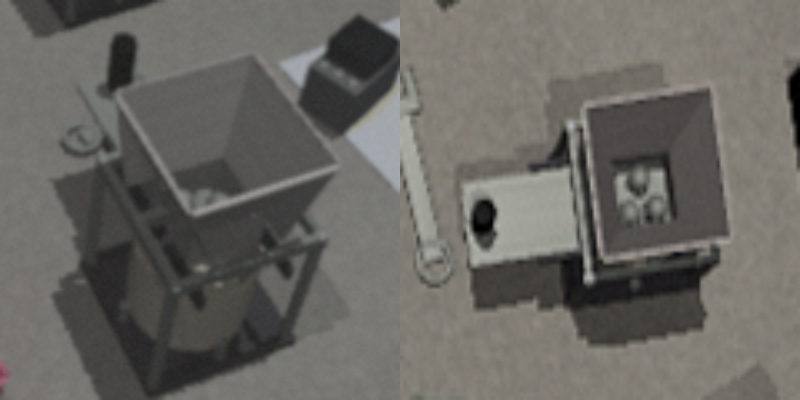

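The crop confirms it. Left half: the white cup under the grey hopper, with the post at upper left. Right half: three grey nuts in the throat at about (640,195) and the post at (483,215). The post is at (0.471, -0.0565), and it opens along +y turned 6.8°. First I turn the tool, then travel.

Emit:
{"op": "move_arm", "data": {
  "jaw": [5, 5, 5, 5, 5, 5, 5, 5, 5, 5, 5, 5],
  "dp": [
    [0, 0, 0],
    [0, 0, 0],
    [0, 0, 0],
    [0, 0, 0],
    [0, 0, 0],
    [-0.98, -3.23, 0],
    [-0.98, -3.23, 0],
    [-0.98, -3.23, 0],
    [-0.98, -3.23, 0],
    [-0.98, -3.23, 0],
    [-0.98, -3.23, 0],
    [-0.98, -3.23, 0]
  ],
  "turn": [
    [0, 0, -0.1086],
    [0, 0, -0.1086],
    [0, 0, -0.1086],
    [0, 0, -0.1086],
    [0, 0, -0.1086],
    [0, 0, 0],
    [0, 0, 0],
    [0, 0, 0],
    [0, 0, 0],
    [0, 0, 0],
    [0, 0, 0],
    [0, 0, 0]
  ],
  "force": 40
}}

```text
time_s: 1.4
position: [0.3214, 0.2835, 0.2315]
tool_rot: [[-0.993, -0.119, 0.0], [-0.119, 0.993, 0.0], [-0.0, 0.0, -1.0]]
ft_force: [0.1, -0.1, 0.0]
grip_width: 0.0496
gripper_force: 0.0
```

Emit:
{"op": "move_arm", "data": {
  "jaw": [5, 5, 5, 5, 5, 5, 5, 5, 5, 5, 5, 5],
  "dp": [
    [-0.98, -3.23, 0],
    [-0.98, -3.23, 0],
    [-0.98, -3.23, 0],
    [-0.98, -3.23, 0],
    [-0.98, -3.23, 0],
    [-0.98, -3.23, 0],
    [-0.98, -3.23, 0],
    [-0.98, -3.23, 0],
    [-0.98, -3.23, 0],
    [-0.98, -3.23, 0],
    [0, 0, 0],
    [0, 0, 0]
  ],
  "turn": [
    [0, 0, 0],
    [0, 0, 0],
    [0, 0, 0],
    [0, 0, 0],
    [0, 0, 0],
    [0, 0, 0],
    [0, 0, 0],
    [0, 0, 0],
    [0, 0, 0],
    [0, 0, 0],
    [0, 0, 0],
    [0, 0, 0]
  ]
}}

```text
time_s: 2.4
position: [0.4571, -0.0252, 0.231]
tool_rot: [[-0.993, -0.116, -0.001], [-0.116, 0.993, 0.0], [0.001, 0.0, -1.0]]
ft_force: [0.2, 0.7, 0.2]
grip_width: 0.0502
gripper_force: 0.0
```

```bash
python3 - <<'E'
from h import *
s=observe(); im,d=cams.get_image("wrist"); cv2.imwrite("pics/w1.png",im[:,:,::-1])
c,f=cam("wrist"); T=np.array(c["tool_from_camera"]); R=np.array(s["tool_rot"]); p0=np.array(s["position"])
v,u=np.mgrid[0:400,0:640]
P=np.stack([(u-c["cx"])*d/f,-(v-c["cy"])*d/f,-d,np.ones_like(d)],-1)@T.T
P=P[...,:3]@R.T+p0
near=(np.hypot(P[...,0]-.471,P[...,1]+.0565)<.025)&(d>0)
top=near&(P[...,2]>.132)&(P[...,2]<.15)
print(top.sum(),"top",P[top].mean(0),P[top].min(0),P[top].max(0))
r=cv2.minAreaRect(P[top][:,:2].astype(np.float32)); print(r, u[top].mean(),v[top].mean())
for r in cams.mark_of("wrist","shutter_handle")[:3]: print(r["p"],np.array(r["location"])*[640,400])
print(observe()["position"])
E
```

```text
350 top [ 0.47258506 -0.05734352  0.14037037] [ 0.46507644 -0.06606657  0.13215682] [ 0.4824528  -0.04900491  0.14321021]
((0.4735540747642517, -0.0577566996216774), (0.016901526600122452, 0.016920745372772217), 53.034420013427734) 280.8885714285714 212.31428571428572
0.93 [282.496 208.6  ]
[ 0.45647482 -0.02348401  0.2312687 ]
```

View pics/w1.png

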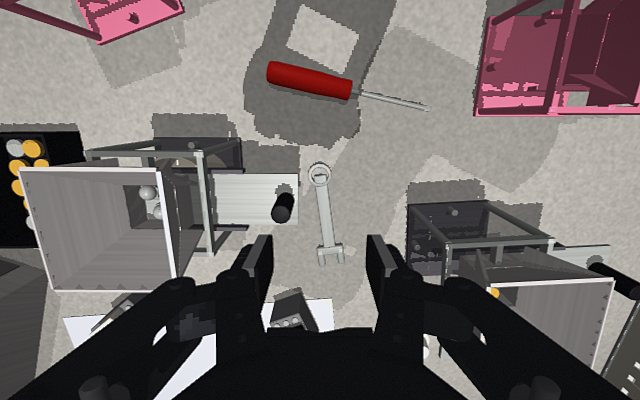

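The wrist view shows the post at (282,208), to the left of the fingers, with its axis at about (0.473, -0.0575). I'll centre over it and descend.

Emit:
{"op": "move_arm", "data": {
  "jaw": [5, 5, 5, 5, 5, 5, 5, 5, 5, 5, 5, 5],
  "dp": [
    [-0.6, -1.7, 0],
    [-0.6, -1.75, 0],
    [0, 0, 0],
    [0, 0, 2],
    [0, 0, 2],
    [0, 0, 2],
    [0, 0, 2],
    [0, 0, 2],
    [0, 0, 1],
    [0, 0, 1],
    [0, 0, 0],
    [0, 0, 0]
  ],
  "turn": [
    [0, 0, 0],
    [0, 0, 0],
    [0, 0, 0],
    [0, 0, 0],
    [0, 0, 0],
    [0, 0, 0],
    [0, 0, 0],
    [0, 0, 0],
    [0, 0, 0],
    [0, 0, 0],
    [0, 0, 0],
    [0, 0, 0]
  ]
}}

```text
time_s: 3.5
position: [0.4726, -0.0558, 0.1116]
tool_rot: [[-0.993, -0.12, -0.0], [-0.12, 0.993, 0.0], [0.0, 0.0, -1.0]]
ft_force: [0.0, 0.3, -0.1]
grip_width: 0.0498
gripper_force: 0.0
```

Emit:
{"op": "move_arm", "data": {
  "jaw": [3.5, 2.5, 1.5, 1.5, 1.5, 1.5],
  "dp": [
    [0, 0, 0],
    [0, 0, 0],
    [0, 0, 0],
    [0, 0, 0],
    [0, 0, 0],
    [0, 0, 0]
  ],
  "turn": [
    [0, 0, 0],
    [0, 0, 0],
    [0, 0, 0],
    [0, 0, 0],
    [0, 0, 0],
    [0, 0, 0]
  ],
  "force": 40
}}

```text
time_s: 4.0
position: [0.4732, -0.0568, 0.1122]
tool_rot: [[-0.993, -0.119, 0.001], [-0.119, 0.993, -0.0], [-0.001, -0.0, -1.0]]
ft_force: [-0.6, 2.4, 6.3]
grip_width: 0.0171
gripper_force: 39.0
```

Emit:
{"op": "move_arm", "data": {
  "jaw": [1.5, 1.5, 1.5, 1.5, 1.5, 1.5, 1.5, 1.5, 1.5, 1.5, 1.5, 1.5],
  "dp": [
    [0, 0.5, 0],
    [0, 0.7, 0],
    [0, 0.7, 0],
    [0, 0.7, 0],
    [0, 0.7, 0],
    [0, 0.7, 0],
    [0, 0.5, 0],
    [0, 0.5, 0],
    [0, 0, 0],
    [0, 0, 0],
    [0, 0, 0],
    [0, 0, 0]
  ],
  "turn": [
    [0, 0, 0],
    [0, 0, 0],
    [0, 0, 0],
    [0, 0, 0],
    [0, 0, 0],
    [0, 0, 0],
    [0, 0, 0],
    [0, 0, 0],
    [0, 0, 0],
    [0, 0, 0],
    [0, 0, 0],
    [0, 0, 0]
  ]
}}

```text
time_s: 5.0
position: [0.4677, -0.007, 0.1122]
tool_rot: [[-0.993, -0.119, 0.003], [-0.119, 0.993, 0.0], [-0.003, -0.0, -1.0]]
ft_force: [1.6, 2.4, 6.5]
grip_width: 0.0171
gripper_force: 39.1
```

```bash
python3 - <<'E'
from h import *
out=[]
for n,(a,b,c,e) in(("wrist",(0,400,0,640)),("top",(110,210,320,440))):
    im,d=cams.get_image(n); out.append(cv2.resize(im[a:b,c:e,::-1],(480 if n=="wrist" else 320,300)))
    print(n,[(q,[(round(r["p"],2),np.round(np.array(r["location"])*[640,400])) for r in cams.mark_of(n,q)[:3]]) for q in("nut1_mid",)])
cv2.imwrite("pics/open.png",np.hstack(out)); s=observe(); print(s["time_s"],s["position"],s["ft_force"])
E
```

```text
wrist [('nut1_mid', [])]
top [('nut1_mid', [])]
5.2 [ 0.46769957 -0.006971    0.11216666] [0.47048184 1.52499054 6.13721378]
```

View pics/open.png

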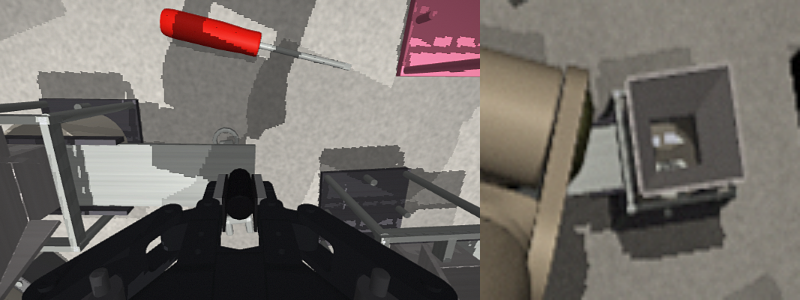

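The left half (wrist) shows the plate pulled out, with the post still in the jaws. In the right half (top), bright things show inside the throat at about (670,150). I'll check their heights by depth.

```bash
python3 - <<'E'
from h import *
im,d=cams.get_image("top")
c,f=cam("top"); v,u=np.mgrid[0:400,0:640]
P=np.stack([(u-c["cx"])*d/f,-(v-c["cy"])*d/f,-d,np.ones_like(d)],-1)@np.linalg.inv(c["view"]).T
z=P[...,2]*1000
print(z[144:174,380:408:1][::2,::2].astype(int))
cv2.imwrite("pics/thr.png",cv2.resize(im[135:185,365:425,::-1],(600,500),interpolation=cv2.INTER_CUBIC))
E
```

```text
[[147 153 150 148 146 148 146 142 142 140 142 145 144 145]
 [146 138 140 134 141 132 134 137 134 129 126 137 140 149]
 [147 129 133 129 128 129 128 125 125 119 124 134 144 149]
 [151 134 118 111 111 107  99  93  45  57 116 136 140 148]
 [155 139   8   6  10  14  14  20  32  41 111 127 135 146]
 [157 140   6  12  10  10   9  10  12  23 111 129 137 136]
 [160 140   9  10   9  10   6  15   7  18 108 125 133 139]
 [168 144 122   9  10  16  12   7   9  16 102 125 128 144]
 [168 148 127  10  12   1  13  11   8  13 100 124 133 142]
 [168 151 130  10   9   4  14  16  10  12  10 125 130 138]
 [175 155 129   6  18  31  23  10   7   9  10 114 130 140]
 [179 156 138  12  23  31 123 128 129 130 130 131 141 140]
 [180 160 139 133 143 138 141 144 142 153 149 155 154 154]
 [178 161 154 156 156 159 160 158 166 164 170 170 172 174]
 [182 162 169 174 170 178 177 183 181 184 181 182 184 183]]
```

View pics/thr.png

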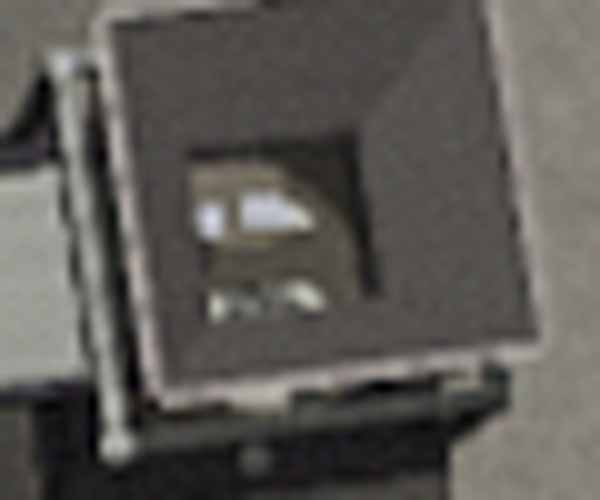

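The throat is empty: depth through it reads the cup floor (about 10 mm), and one nut top shows at about 31 mm. The nuts have dropped, so I'll close the shutter, then press gently to the stop.

Emit:
{"op": "move_arm", "data": {
  "jaw": [1.5, 1.5, 1.5, 1.5, 1.5, 1.5, 1.5, 1.5, 1.5, 1.5, 1.5, 1.5],
  "dp": [
    [0, -0.4, 0],
    [0, -0.6, 0],
    [0, -0.7, 0],
    [0, -0.7, 0],
    [0, -0.7, 0],
    [0, -0.7, 0],
    [0, -0.6, 0],
    [0, -0.4, 0],
    [0, -0.2, 0],
    [0, -0.1, 0],
    [0, 0, 0],
    [0, 0, 0]
  ],
  "turn": [
    [0, 0, 0],
    [0, 0, 0],
    [0, 0, 0],
    [0, 0, 0],
    [0, 0, 0],
    [0, 0, 0],
    [0, 0, 0],
    [0, 0, 0],
    [0, 0, 0],
    [0, 0, 0],
    [0, 0, 0],
    [0, 0, 0]
  ]
}}

```text
time_s: 6.25
position: [0.4733, -0.058, 0.1121]
tool_rot: [[-0.993, -0.119, 0.001], [-0.119, 0.993, -0.001], [-0.001, -0.001, -1.0]]
ft_force: [-1.1, -0.6, 7.8]
grip_width: 0.017
gripper_force: 39.2
```

Emit:
{"op": "move_arm", "data": {
  "jaw": [1.5, 1.5, 1.5, 1.5],
  "dp": [
    [0, -0.1, 0],
    [0, -0.1, 0],
    [0, 0, 0],
    [0, 0, 0]
  ],
  "turn": [
    [0, 0, 0],
    [0, 0, 0],
    [0, 0, 0],
    [0, 0, 0]
  ]
}}

```text
time_s: 6.58
position: [0.4735, -0.0598, 0.1122]
tool_rot: [[-0.993, -0.119, 0.001], [-0.119, 0.993, -0.0], [-0.001, -0.0, -1.0]]
ft_force: [-1.0, 1.0, 8.6]
grip_width: 0.0167
gripper_force: 39.3
```

Still sliding freely, so I continue in 1 mm steps.

Emit:
{"op": "move_arm", "data": {
  "jaw": [1.5, 1.5, 1.5, 1.5],
  "dp": [
    [0, -0.1, 0],
    [0, 0, 0],
    [0, 0, 0],
    [0, 0, 0]
  ],
  "turn": [
    [0, 0, 0],
    [0, 0, 0],
    [0, 0, 0],
    [0, 0, 0]
  ]
}}

```text
time_s: 6.92
position: [0.4736, -0.0604, 0.1121]
tool_rot: [[-0.993, -0.119, 0.001], [-0.119, 0.993, 0.0], [-0.001, 0.0, -1.0]]
ft_force: [-1.7, 2.9, 9.0]
grip_width: 0.0171
gripper_force: 39.4
```

Emit:
{"op": "move_arm", "data": {
  "jaw": [1.5, 1.5, 1.5, 1.5],
  "dp": [
    [0, -0.1, 0],
    [0, 0, 0],
    [0, 0, 0],
    [0, 0, 0]
  ],
  "turn": [
    [0, 0, 0],
    [0, 0, 0],
    [0, 0, 0],
    [0, 0, 0]
  ]
}}

```text
time_s: 7.25
position: [0.4735, -0.0605, 0.1121]
tool_rot: [[-0.993, -0.119, 0.001], [-0.119, 0.993, 0.002], [-0.001, 0.002, -1.0]]
ft_force: [-2.0, 7.5, 10.5]
grip_width: 0.0169
gripper_force: 39.6
```

At the stop: it moved under 0.1 mm while the force rose to 7.5 N. I'll release and lift off.

Emit:
{"op": "move_arm", "data": {
  "jaw": [2.5, 3.5, 5, 5, 5, 5, 5, 5, 5, 5, 5, 5],
  "dp": [
    [0, 0, 0],
    [0, 0, 0],
    [0, 0, 0],
    [0, 0, 0],
    [0, 0, -1],
    [0, 0, -2],
    [0, 0, -3],
    [0, 0, -3],
    [0, 0, -3],
    [0, 0, 0],
    [0, 1.5, 0],
    [0, 1.5, 0]
  ],
  "turn": [
    [0, 0, 0],
    [0, 0, 0],
    [0, 0, 0],
    [0, 0, 0],
    [0, 0, 0],
    [0, 0, 0],
    [0, 0, 0],
    [0, 0, 0],
    [0, 0, 0],
    [0, 0, 0],
    [0, 0, 0],
    [0, 0, 0]
  ]
}}

```text
time_s: 8.25
position: [0.4699, -0.0322, 0.2312]
tool_rot: [[-0.993, -0.117, 0.0], [-0.117, 0.993, -0.0], [-0.0, -0.0, -1.0]]
ft_force: [-0.2, 0.2, -0.7]
grip_width: 0.0498
gripper_force: 0.0
```

```bash
python3 - <<'E'
from h import *
s=observe(); print(s["time_s"],s["position"],s["ft_force"])
im,d=cams.get_image("wrist")
c,f=cam("wrist"); T=np.array(c["tool_from_camera"]); R=np.array(s["tool_rot"]); p0=np.array(s["position"])
v,u=np.mgrid[0:400,0:640]
P=np.stack([(u-c["cx"])*d/f,-(v-c["cy"])*d/f,-d,np.ones_like(d)],-1)@T.T
P=P[...,:3]@R.T+p0
top=(np.hypot(P[...,0]-.473,P[...,1]+.06)<.02)&(d>0)&(P[...,2]>.132)&(P[...,2]<.15)
print("post",top.sum(),P[top].min(0),P[top].max(0))
i2,_=cams.get_image("side")
cv2.imwrite("pics/end.png",np.hstack([cv2.resize(im[:,:,::-1],(480,300)),cv2.resize(i2[190:340,310:460,::-1],(300,300))]))
E
```

```text
8.25 [ 0.46989712 -0.03222441  0.23122357] [-0.21699488  0.15390044 -0.71912623]
post 360 [ 0.46550263 -0.06884741  0.13205462] [ 0.48276511 -0.05161645  0.14288659]
```

View pics/end.png

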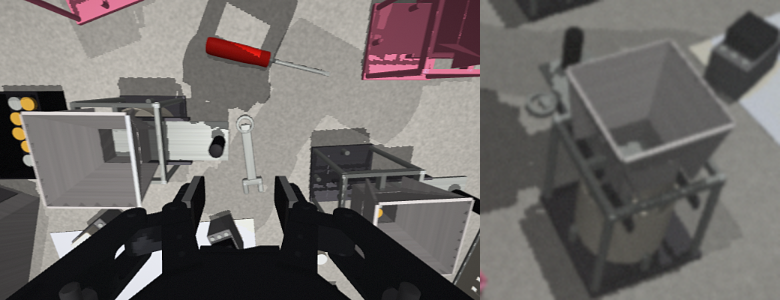

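The wrist view (left half) shows the hopper throat empty at (115,145) and the shutter back in, with the post at (217,146), about 3 mm further in than at the start. The side view (right half) shows the cup in its place. The robot is clear, so I'm handing in.

```bash
python3 -c "
from rig import ticket
print(ticket.close_job())"
```

```text
the job is handed in; nothing more can be done
None
```

I opened the shutter, the nuts dropped through the emptied throat, and I slid it closed to its stop and let go; the cup is in its place, the spare hopper was never touched, and I handed the job in at about 8.4 s, though I never saw all three nuts in the cup.

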